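Close the relay tub and shut the dust guard

ROBOT

A 6-joint arm with a two-finger parallel gripper is mounted at the origin on the work surface. World frame = base frame: x ahead of the robot, y to its left, z up, the work surface at z = 0. Lengths are in m, angles in rad, forces in N, time in s.
With the tool pointing down it reaches from about 0.3 to 0.875 m from the base axis. Payload 6.4 kg.
Tool frame: the origin (TCP) lies midway between the tips of the shut fingers; the grasp point (between the pads) lies 19 mm behind it (r.pinch_z is the distance from the TCP to the grasp point, in m); z points along the fingers, y is the line along which they close (so a half turn about z gives the same grasp; the last joint's range is limited). The gripper opens to 85 mm and grips with 20 to 120 N. Pads are 22 mm wide; open, the fingers measure 114 mm over their backs; the gripper's body (76 mm by 85 mm) begins 54 mm behind the grasp point. The pads swing forward as they close: fully open they stand 13 mm farther back than shut.
Start: joints at [0.929, 0.181, 1.607, -0, 1.354, -0.206], TCP at [0.243, 0.521, 0.231] pointing down, gripper open.
Joint ranges: [-2.99, 2.99], [-0.89, 2.07], [0.3, 2.58], [-1.14, 4.28], [0, 2.63], [-3.12, 3.12]. Speed limits (rad/s): [2.57, 2.57, 3.01, 3.14, 3.14, 3.14].

INTERFACE

Orientations are given as a unit quaternion [x, y, z, w].
In Python, from workcell import r, eyes, order gives the robot as it stands.
- The arm moves only by the tool move_arm, never from a script. Its argument "steps" is a list of rows, each a list of 3 entries, a list of its own where there are three numbers: the shift along the world's x, y, z in mm, then the turn, a rotation vector about the world's x, y, z in rad, then the gripper's target within -1 to 1 (fully open at 1, half-way at 0, shut at -1). In form: [[[dx, dy, dz], [ax, ay, az], hand], ...]. A call has 1 to 12 rows; each row shifts and turns the commanded pose from where the row before left it; what a row does not reach is not made up. A row lasts 1/8 s, in which the tool goes at most 62.5 mm and 10.7 degrees, less where a joint would pass 70% of its speed; a pose out of reach is approached as far as the arm can. A call with a gripper value outside its range is refused whole. The fingers move at their own pace and stop on an object; "force" is the grip in N (left out, the last holds). Time passes only in rows, so rows that do not move let the fingers close. It gives the time, the measured TCP pose, the force, the opening and the grip force at its end, in the units of the state.
- r.get_state(): the state, without advancing time (a new reading comes with each control period).
- eyes.read_camera(name): name is "scene" or "top" or "wrist"; returns (picture, depth): 384x512x3 uint8, red, green, blue; 384x512 float32, m along the optical axis (not along the pixel's ray), 0 where there is no reading.
- eyes.camera_params(name): a dict with "fx", "fy", "cx", "cy" (pixels), "rvec" (rotation vector, rad) and "tvec" (3), from world to camera coordinates, as OpenCV has them; the wrist camera has in their place "hand_eye" (4x4, takes a point from camera to tool coordinates, whose origin is the TCP and whose axes are the flange's). Camera axes: x right, y down, z forward; pixel columns grow to the right and rows downward; lengths in m; the calibration is good to about 2 mm. A picture is of the moment at which its call begins: read the wrist's pose just before it. camera_params takes no time and is no camera call.
- order.sign_off(): hands the job in; it is judged then, once.
The state is a dict: "clock": time; "joint_pos": joint angles; "qvel": joint speeds; "joint_efforts": joint torques, N m; "tcp_pos": TCP position; "ee_rot": TCP orientation; "contact_force": force on the tool from outside, world axes, zero at the start; "wrist_torque": the same for the moment, N m; "grip_width": finger opening in m; "grasp_force": force on a finger pad.
Only numpy, scipy, OpenCV 4.12 (cv2) and the standard library are available. Lean on these libraries where they do the work, as an engineer would, in place of code of your own. Each camera call takes 0.05 s, during which the arm holds its last target. There are 200 camera calls.

TASK

The open tub of relays in the dust-guard box needs closing. Slide the box's clear window fully open, take the loose round lid from the bench, set it on the tub and press it firmly down until it sits level and flush on the rim all round, then let go and slide the window fully shut. Leave the tub standing in the open half of the box and leave everything else on the bench where it is.

Things in the scene. Friction and masses are not known exactly. Their poses are not given: they have to be found in the camera images.
- guard: Dust-guard box fixed to the bench, 250 (x) x 400 (y) x 113 mm high, clear 5 mm walls on aluminium posts. Origin: centre of its underside, on the bench; z up, y along the window's track. Its -y half (y -200 to 0) has an opaque grey roof; its +y half (y 0 to +195, x -113 to +113 mm) is open upwards, covered only by the window. Floor top 4 mm, rails' top 103 mm above the origin.
- window (a joint): Travel of the clear black-framed window (220 x 205 x 8 mm, top 111.5 mm above the bench) along the box's -y direction: 0 = fully shut over the open half (end stop), 0.19 m = fully open, lying over the grey roof (end stop). Starts between 0 and 0.05. Slides with about 1.5 N friction and stays where it is left.
- window_handle (a point): Top centre of the window's handle, an upright black fin in the middle of the window: 70 mm long along the box's x, 14 mm thick along the box's y (the sliding direction), standing 32.5 mm above the window's top. The top is 147.5 mm above the bench. It moves with the window and has the box's yaw.
- tub: Round white plastic tub with black relays in its bottom, loose (about 0.6 kg), standing upright on the floor of the box under the window. Origin: centre of its underside. Height 65 mm, outside diameter 98 mm at the rim, mouth 88 mm. Its rim carries four rubber seal blocks (see tub_rim).
- tub_rim (a point): Centre of the tub's mouth, in the rim's plane, 65 mm above the tub's origin. Four stiff black seal blocks, evenly spaced, stand 6 mm above the rim; each goes down at about 2 N and stays down. So a lid merely laid on stands 6 mm proud; pressed at its centre with about 12 to 20 N it goes down until its flange lies on the rim, and stays.
- round_lid: Round aluminium lid (about 0.12 kg), right way up on the bench left or right of the box. Origin: centre of its underside. Below, a plug 12 mm deep, 78 mm in diameter, tapering to 68 mm; above it a flange 108 mm in diameter, 5 mm thick (12 to 17 mm above the origin); on top a black knob. Seated, its origin is 53 mm above the tub's origin; its yaw does not matter.
- lid_knob (a point): Top centre of the lid's knob, an upright cylinder 26 mm in diameter and 24 mm tall, 41 mm above the lid's origin.
- square_lid: A square aluminium lid of another container, 92 x 92 mm flange, with a square knob; lies right way up on the bench on the other side of the box from the round lid. Not to be moved.
- tape: Black ring of tape lying flat, 90 mm in diameter, 20 mm high; bystander.
- screwdriver: Screwdriver lying on the bench, bystander.
- meter: Black multimeter lying on the bench, 150 x 80 x 43 mm, bystander.
- cleaner: White bottle standing on the bench, 52 mm in diameter, 130 mm tall, bystander; origin at the centre of its underside.
- screw_cup: Small steel cup, 64 mm in diameter, 35 mm high, bystander.
- pen: Black pen lying on the bench, 100 mm long, 11 mm thick, bystander.
Things that resemble listed ones, but are neither listed nor needed, are in the scene too. Leave any blue look-alike of the round_lid alone.

How it is judged:
On the way, in this order (a step that is already met when the one before it is completed fails the run):
1. the window has been slid fully open (at least 165 mm) (value of joint window above 0.165 m), for 0.1 s.
2. the round lid has been lifted off the bench, above the walls of the box (height (world z) of round_lid above 0.09 m), for 0.1 s.
3. the round lid is pressed down, seated level on the tub's rim (z of round_lid in the frame of tub between 0.048 and 0.0555 m and horizontal distance between round_lid and tub below 0.007 m and angle between the z axis of round_lid and the z axis of tub, either way round below 0.03 rad and angle between round_lid's own z axis and vertical below 0.06 rad), for 0.2 s.
4. the window is shut again, the lid still seated (all of step 3 and value of joint window below 0.006 m), for 0.2 s.
At the end, for the whole second after the job is handed in: The round lid is seated on the tub: its flange within 2.5 mm of the rim, level with the tub within 0.03 rad, centred within 7 mm; the tub stands upright on the floor of the open half of the box (40 to 160 mm from the box's middle); the window is within 6 mm of fully shut; all at rest (all of step 4 and angle between tub's own z axis and vertical below 0.05 rad and z of tub in the frame of guard below 0.008 m and y of tub in the frame of guard between 0.04 and 0.16 m and linear speed of each of tub, round_lid below 0.02 m/s); the robot touches nothing.
It fails at once if a bystander (square lid, tape, screwdriver, meter, bottle, cup or pen) is pushed more than 30 mm from its place (distance of any of square_lid, tape, screwdriver, meter, cleaner, screw_cup, pen from where it was at the start of the episode above 0.03 m).
It fails at once if the tub is tipped more than about 20 degrees (angle between tub's own z axis and vertical above 0.35 rad).
It also fails if it takes over 72 s, if anything falls off the work surface, if the arm or the gripper's body presses on something with over 40 N, if the wrist force passes 120 N, or if a joint passes its speed limit or range.

## Working session

There is one attempt and no reset: what is moved stays moved. The work goes in short steps, Python scripts to look and compute and a tool call to move; the robot and the scene stay as the last step left them, time stands still between calls to the robot, and variables do not carry over. Pictures are saved under pics/ and viewed, at most 10 in all, crops included, and the job is handed in when it is done.

Besides the shell and the picture viewer there is one more tool, called after "Emit:" by a JSON object that holds its "api" and its "payload", one argument or row to a line. move_arm: Moves the arm, as the interface text tells. Its arguments: {"type":"object","properties":{"steps":{"type":"array"},"force":{"type":"number"}},"required":["steps"]}

```bash
mkdir -p pics; ls
cat > h.py <<'E'
import numpy as np, cv2
from scipy.spatial.transform import Rotation as R
from workcell import r, eyes, order
def snap(n):
    s=r.get_state(); im,d=eyes.read_camera(n); p=eyes.camera_params(n)
    K=np.array([[p['fx'],0,p['cx']],[0,p['fy'],p['cy']],[0,0,1]])
    if 'hand_eye' in p:
        T=np.eye(4);T[:3,:3]=R.from_quat(s['ee_rot']).as_matrix();T[:3,3]=s['tcp_pos']
        M=T@np.array(p['hand_eye'])
    else:
        M=np.eye(4);M[:3,:3]=R.from_rotvec(np.ravel(p['rvec'])).as_matrix();M[:3,3]=np.ravel(p['tvec']);M=np.linalg.inv(M)
    return im,d,K,M
def ray(K,M,u,v):
    return M[:3,3], M[:3,:3]@np.linalg.solve(K,[u,v,1.])
def onplane(K,M,u,v,z):
    o,d=ray(K,M,u,v); return o+d*(z-o[2])/d[2]
def cloud(d,K,M):
    v,u=np.indices(d.shape); P=np.stack([(u-K[0,2])/K[0,0]*d,(v-K[1,2])/K[1,1]*d,d],-1)
    return P@M[:3,:3].T+M[:3,3]
def twoview(r1,r2):
    A=np.stack([r1[1],-r2[1]],1); t=np.linalg.lstsq(A,r2[0]-r1[0],rcond=None)[0]
    a=r1[0]+t[0]*r1[1]; b=r2[0]+t[1]*r2[1]; return (a+b)/2,np.linalg.norm(a-b)
def save(im,f): cv2.imwrite('pics/'+f,im[...,::-1])
E
python3 - <<'E'
from h import *
for n in ('scene','top'):
    im,d,K,M=snap(n); save(im,n+'1.png'); np.savez(n+'1.npz',im=im,d=d,K=K,M=M); print(n,K[0,0],M.round(3).tolist())
E
```

```text
pics
scene 352.3185131886612 [[-0.871, 0.324, -0.37, 0.921], [0.491, 0.543, -0.681, 0.826], [-0.02, -0.774, -0.632, 0.916], [0.0, 0.0, 0.0, 1.0]]
top 351.7318488448693 [[-0.002, -0.982, 0.191, 0.232], [-1.0, 0.0, -0.01, -0.014], [0.01, -0.191, -0.981, 1.273], [0.0, 0.0, 0.0, 1.0]]
```

```bash
python3 -c "
import cv2,numpy as np
a=cv2.imread('pics/top1.png');cv2.imwrite('pics/top1b.png',cv2.resize(a,(800,600),interpolation=2))"
```

```text
(no output)
```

View pics/top1b.png

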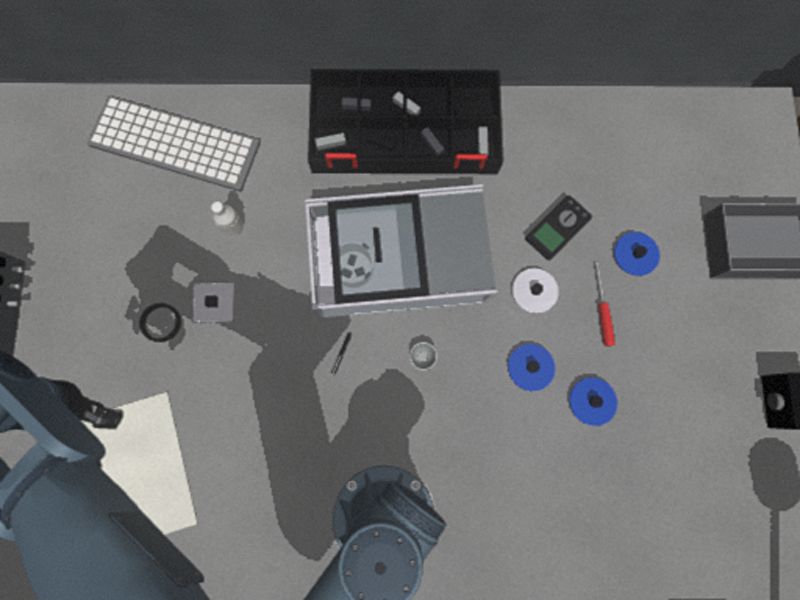

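View pics/scene1.png

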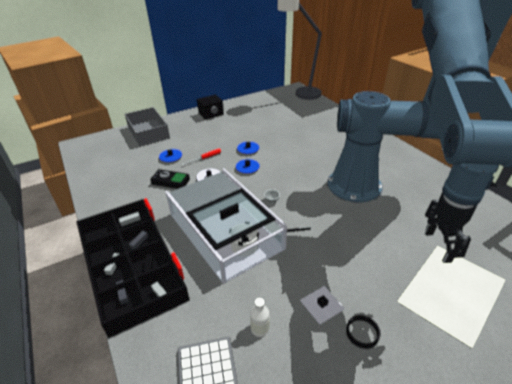

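The top view (800x600) shows the window handle near (377,245), the tub at (355,265) seen through the window, the grey round lid's knob at (537,289) and the square lid at (212,300). The blue lids are decoys. In the scene view the handle is near (232,211) and the round lid near (208,175).

Run:
```python
from h import *
D={n:np.load(n+'1.npz') for n in('top','scene')}
def blob(n,c,w,th=70,mx=None):
    im=D[n]['im'];g=im.max(-1);m=np.zeros(g.shape,np.uint8);u,v=c
    m[v-w:v+w,u-w:u+w]=(g[v-w:v+w,u-w:u+w]<th)
    k,l,st,ce=cv2.connectedComponentsWithStats(m)
    i=min((i for i in range(1,k) if st[i,4]>8),key=lambda i:np.hypot(*(ce[i]-c)))
    return l==i,ce[i],st[i]
for name,ct,cs,h,w in(('handle',(241,157),(232,211),.1475,(18,14)),('knob',(344,185),(208,175),.041,(10,10))):
    rs=[]
    for n,c,ww in(('top',ct,w[0]),('scene',cs,w[1])):
        d=D[n];m,ce,st=blob(n,c,ww);P=cloud(d['d'],d['K'],d['M'])[m]
        rs.append(ray(d['K'],d['M'],*ce))
        print(name,n,ce.round(1),st,'z pct',np.percentile(P[:,2],[10,50,90,99]).round(3),'med',np.median(P,0).round(3),'plane',onplane(d['K'],d['M'],*ce,h).round(4))
        top=P[P[:,2]>h-.01]
        if len(top)>3: 
            q=cv2.minAreaRect((top[:,:2]*1000).astype(np.float32)); print(len(top),'topmean',top.mean(0).round(4),q)
    print('two',twoview(*rs))
d=D['top'];P=cloud(d['d'],d['K'],d['M'])
# guard: roof outline / opaque grey roof points, rails at z~0.103
m=(abs(P[...,2]-.103)<.006)&(P[...,0]>.45)&(P[...,0]<.85)&(abs(P[...,1])<.3)
Q=(P[m][:,:2]*1000).astype(np.float32);print('rails',len(Q),cv2.minAreaRect(Q),Q.min(0),Q.max(0))
# round lid flange
m=(abs(P[...,2]-.017)<.006)&(P[...,0]>.45)&(P[...,0]<.75)&(P[...,1]<-.15)&(P[...,1]>-.33)
g=d['im'].astype(int);m2=m&(g.min(-1)>150);Q=P[m2];print('flange',len(Q),(Q.min(0)+Q.max(0))/2,np.ptp(Q,0),np.median(Q[:,2]))
for n,(u,v) in {'cup':(423,355),'pen':(341,353),'meter':(558,226),'bottle':(222,212)}.items():
    print(n,onplane(d['K'],d['M'],u/1.5625,v/1.5625,.03).round(3))
```

```text
handle top [241.  156.1] [239 146   5  22  67] z pct [0.143 0.147 0.149 0.533] med [0.576 0.014 0.147] plane [0.5758 0.0143 0.1475]
62 topmean [0.5732 0.0141 0.1646] ((421.8870544433594, 1.0045356750488281), (380.07305908203125, 10.48134994506836), 4.881231784820557)
handle scene [228.8 211. ] [220 204  18  15 155] z pct [0.123 0.14  0.147 0.503] med [0.586 0.02  0.14 ] plane [0.5893 0.0302 0.1475]
85 topmean [0.5922 0.0372 0.1628] ((760.688232421875, 405.35333251953125), (897.3861694335938, 57.43137741088867), 65.4989013671875)
two (array([0.58161957, 0.01418644, 0.13129427]), np.float64(0.0019949440389329096))
knob top [343.  184.5] [340 182   7   6  34] z pct [0.034 0.04  0.044 0.868] med [ 0.503 -0.35   0.04 ] plane [ 0.5025 -0.3501  0.041 ]
32 topmean [ 0.495  -0.3405  0.0783] ((368.08099365234375, -189.90121459960938), (18.126190185546875, 443.5091552734375), 40.00771713256836)
knob scene [208.4 173.1] [207 171   4   5  17] z pct [0.03  0.038 0.042 0.044] med [ 0.51  -0.346  0.038] plane [ 0.512  -0.3412  0.041 ]
14 topmean [ 0.5093 -0.347   0.0385] ((509.0772705078125, -347.854248046875), (14.66046142578125, 13.296795845031738), 64.36128997802734)
two (array([ 0.50612304, -0.35387691,  0.03044015]), np.float64(0.0029053422752542326))
rails 4548 ((632.5287475585938, -32.87257385253906), (358.2778015136719, 414.11309814453125), 1.8555817604064941) [ 450.2109 -244.623 ] [807.99365 176.13907]
flange 153 [ 0.50473969 -0.25289878  0.01693608] [0.09333732 0.15359547 0.01171557] 0.016904734643024444
cup [ 0.35  -0.089  0.03 ]
pen [0.355 0.096 0.03 ]
meter [ 0.656 -0.413  0.03 ]
bottle [0.69  0.384 0.03 ]
```

Run:
```python
from h import *
s=r.get_state();print(s['clock'],s['grip_width'],R.from_quat(s['ee_rot']).as_matrix().round(3).tolist(),r.pinch_z)
d=np.load('top1.npz');K,M=d['K'],d['M']
# window frame outline: dark pixels in window, lines at z=.1115 
im=d['im'];g=im.max(-1);m=np.zeros(g.shape,np.uint8);m[120:200,205:278]=g[120:200,205:278]<60
k,l,st,ce=cv2.connectedComponentsWithStats(m);i=1+np.argmax(st[1:,4]);v,u=np.nonzero(l==i)
p=np.array([onplane(K,M,a,b,.1115)[:2]*1000 for a,b in zip(u,v)],np.float32);print(cv2.minAreaRect(p),st[i])
```

```text
0.1 0.08546788668241523 [[-0.907, 0.422, -0.001], [0.422, 0.907, -0.001], [0.0, -0.002, -1.0]] 0.0187
((579.4374389648438, 14.62359619140625), (228.8916778564453, 200.41812133789062), 5.451541423797607) [210 125  64  69 893]
```

Emit:
{"api": "move_arm", "payload": {
  "steps": [
    [[33,-50,3],[0,0,0.053],1],
    [[33,-51,3],[0,0,0.053],1],
    [[33,-51,3],[0,0,0.053],1],
    [[33,-51,3],[0,0,0.053],1],
    [[33,-51,3],[0,0,0.053],1],
    [[33,-51,3],[0,0,0.053],1],
    [[34,-51,3],[0,0,0.053],1],
    [[34,-51,3],[0,0,0.053],1],
    [[34,-50,3],[0,0,0.053],1],
    [[34,-50,3],[0,0,0.054],1],
    [[0,0,0],[0,0,0],1]
  ]
}}

```text
clock: 1.48
tcp_pos: [0.5782, 0.0104, 0.2606]
ee_rot: [-0.045, 0.999, -0.0, -0.0]
contact_force: [0.0, 1.1, 0.2]
grip_width: 0.0854
grasp_force: 0.0
```

Run:
```python
from h import *
im,d,K,M=snap('wrist'); save(im,'w1.png'); np.savez('w1.npz',im=im,d=d,K=K,M=M); print(M.round(3).tolist())
s=r.get_state();print(s['clock'],s['tcp_pos'],s['contact_force'])
P=cloud(d,K,M);m=(P[...,2]>.137)&(P[...,2]<.155)&(np.hypot(P[...,0]-.577,P[...,1]-.014)<.06);q=P[m];print(m.sum())
if m.sum()>5: print(np.median(q[:,2]),cv2.minAreaRect((q[:,:2]*1000).astype(np.float32)))
```

```text
[[-0.09, 0.946, 0.313, 0.497], [0.996, 0.086, 0.028, 0.004], [-0.001, 0.314, -0.95, 0.403], [0.0, 0.0, 0.0, 1.0]]
1.525 [0.57697168 0.01256439 0.26038231] [ 0.28110567  0.00823442 -0.19396695]
936
0.1471910849997698 ((580.83837890625, 13.968254089355469), (69.20349884033203, 13.505831718444824), 4.948677062988281)
```

View pics/w1.png

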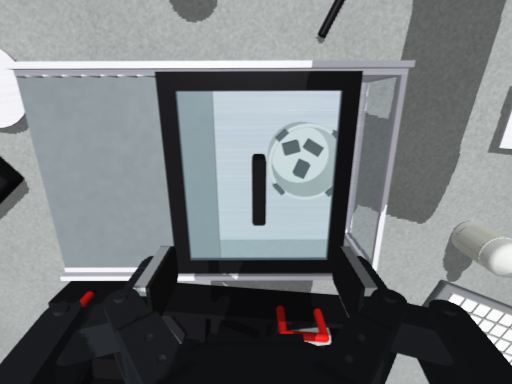

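The handle is at pixel (259,190), standing clear above the window, with the tub at (305,160) seen through it. The measured handle is 69x13.5 mm with its top at z=0.147, which agrees with the text.

Emit:
{"api": "move_arm", "payload": {
  "steps": [
    [[4,1,-45],[0,0,0],1],
    [[0,0,-45],[0,0,0],1],
    [[0,0,-30],[0,0,0],1],
    [[0,0,-18],[0,0,0],1],
    [[0,0,0],[0,0,0],-1],
    [[0,0,0],[0,0,0],-1],
    [[0,0,0],[0,0,0],-1],
    [[0,0,0],[0,0,0],-1]
  ],
  "force": 40
}}

```text
clock: 2.52
tcp_pos: [0.5815, 0.0151, 0.1245]
ee_rot: [-0.048, 0.999, -0.0, 0.001]
contact_force: [-4.0, -0.5, 11.9]
grip_width: 0.0134
grasp_force: 42.6
```

Run:
```python
from h import *
d=np.load('w1.npz');K,M=d['K'],d['M']
for u,v in((15,70),(412,64),(157,68),(62,274)): print((u,v),onplane(K,M,u,v,.103).round(4))
P=cloud(d['d'],K,M)
m=(abs(P[...,2]-.103)<.005);p=(P[m][:,:2]*1000).astype(np.float32);print(len(p),cv2.minAreaRect(p))
s=r.get_state();print(s['tcp_pos'],s['grip_width'],s['grasp_force'],s['contact_force'])
```

```text
(15, 70) [ 0.4859 -0.2413  0.103 ]
(412, 64) [0.4443 0.1572 0.103 ]
(157, 68) [ 0.4711 -0.0981  0.103 ]
(62, 274) [ 0.7262 -0.2256  0.103 ]
28007 ((635.0618896484375, 60.787139892578125), (354.21234130859375, 582.37841796875), 5.383993625640869)
[0.58147495 0.01505457 0.12452122] 0.013352017634077151 42.596667408943176 [-4.02037456 -0.54558841 11.87865993]
```

Emit:
{"api": "move_arm", "payload": {
  "steps": [
    [[1,-15,0],[0,0,0],-1],
    [[2.5,-25,0],[0,0,0],-1],
    [[2.5,-25,0],[0,0,0],-1],
    [[2.5,-25,0],[0,0,0],-1],
    [[2,-20,0],[0,0,0],-1],
    [[1.5,-15,0],[0,0,0],-1],
    [[1,-10,0],[0,0,0],-1],
    [[0,0,0],[0,0,0],-1]
  ]
}}

```text
clock: 3.52
tcp_pos: [0.5943, -0.1224, 0.1245]
ee_rot: [-0.047, 0.999, -0.001, 0.001]
contact_force: [-0.5, -1.6, 6.4]
grip_width: 0.0134
grasp_force: 41.3
```

Emit:
{"api": "move_arm", "payload": {
  "steps": [
    [[0.5,-5,0],[0,0,0],-1],
    [[0.5,-5,0],[0,0,0],-1],
    [[0,0,0],[0,0,0],-1]
  ]
}}

```text
clock: 3.9
tcp_pos: [0.5947, -0.1267, 0.1245]
ee_rot: [-0.048, 0.999, 0.003, 0.0]
contact_force: [-2.5, 16.2, 12.2]
grip_width: 0.013
grasp_force: 42.3
```

Emit:
{"api": "move_arm", "payload": {
  "steps": [
    [[0,4,0],[0,0,0],-1],
    [[0,0,0],[0,0,0],1],
    [[0,0,0],[0,0,0],1],
    [[0,0,0],[0,0,0],1],
    [[0,0,50],[0,0,0],1],
    [[0,20,50],[0,0,0],1],
    [[0,60,36],[0,0,0],1],
    [[0,60,0],[0,0,0],1],
    [[0,30,0],[0,0,0],1],
    [[0,0,0],[0,0,0],1]
  ]
}}

```text
clock: 5.15
tcp_pos: [0.5945, 0.0399, 0.2554]
ee_rot: [-0.049, 0.999, 0.0, -0.0]
contact_force: [0.5, -0.0, -0.3]
grip_width: 0.0856
grasp_force: 0.0
```

Run:
```python
from h import *
im,d,K,M=snap('wrist'); save(im,'w2.png'); np.savez('w2.npz',im=im,d=d,K=K,M=M)
s=r.get_state();print(s['clock'],s['tcp_pos'],s['contact_force'])
P=cloud(d,K,M)
# tub rim: height ~.069 inside open half
m=(abs(P[...,2]-.069)<.004)&(P[...,0]>.47)&(P[...,0]<.7)&(P[...,1]>-.02)&(P[...,1]<.15)
q=P[m];print(m.sum(),np.median(q,0))
if len(q)>10:
  print(q.min(0),q.max(0));c=cv2.minEnclosingCircle((q[:,:2]*1000).astype(np.float32));print(c)
h=(abs(P[...,2]-.075)<.0025)&(P[...,0]>.47)&(P[...,0]<.7)&(P[...,1]>-.02)&(P[...,1]<.15)
print(h.sum(),P[h].mean(0), cv2.minEnclosingCircle((P[h][:,:2]*1000).astype(np.float32)))
```

```text
5.2 [0.59461903 0.0384539  0.2553004 ] [ 0.43147311 -0.08011388  0.30913488]
1162 [0.57761909 0.08042909 0.06875412]
[0.51229927 0.02492194 0.06501605] [0.69996317 0.14946838 0.0729468 ]
((612.5509643554688, 83.01361083984375), 101.22898864746094)
455 [0.60559468 0.0799816  0.07506249] ((613.4118041992188, 82.74737548828125), 100.78585815429688)
```

View pics/w2.png

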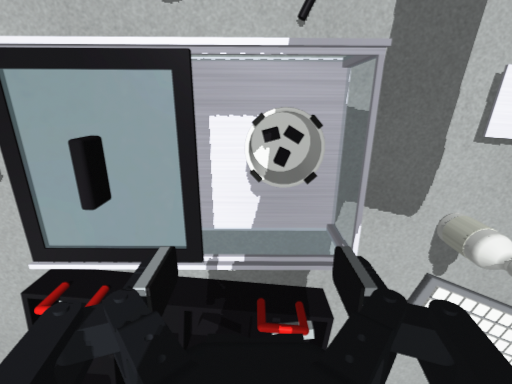

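The window is fully open. The tub's mouth is centred near (285,147), with seal blocks at (259,119), (316,120), (311,178) and (256,176).

```bash
cat > tub.py <<'E'
from h import *
def tubfit(d,K,M,u0,v0,rad=46):
    P=cloud(d,K,M);v,u=np.indices(d.shape);n=np.hypot(u-u0,v-v0)<rad
    for lo,hi in((.066,.072),(.073,.078)):
        q=P[n&(P[...,2]>lo)&(P[...,2]<hi)]
        A=np.c_[2*q[:,:2],np.ones(len(q))]
        for _ in range(4):
            x=np.linalg.lstsq(A,(q[:,:2]**2).sum(1),rcond=None)[0];rr=np.sqrt(x[2]+x[0]**2+x[1]**2)
            e=abs(np.hypot(*(q[:,:2]-x[:2]).T)-rr);k=e<max(.004,2*np.median(e));q=q[k];A=A[k]
        print(len(q),'centre',x[:2].round(4),'r',rr.round(4),'z',np.median(q[:,2]).round(4))
E
python3 - <<'E'
from tub import *
z=np.load('w2.npz');tubfit(z['d'],z['K'],z['M'],285,147)
K,M=z['K'],z['M'];b=np.mean([onplane(K,M,u,v,.072) for u,v in((259,119),(316,120),(311,178),(256,176))],0);print('blocks',b)
# scene view for the height
im,d,K2,M2=snap('scene');np.savez('s2.npz',im=im,d=d,K=K2,M=M2);c=np.array([b[0],b[1],.069]);p=K2@(np.linalg.inv(M2)@np.r_[c,1])[:3];print(p/p[2])
tubfit(d,K2,M2,p[0]/p[2],p[1]/p[2],30)
E
```

```text
872 centre [0.5605 0.0731] r 0.0459 z 0.0687
292 centre [0.5606 0.0733] r 0.0476 z 0.075
blocks [0.56048073 0.0740029  0.072     ]
[243.83508591 233.04531725   1.        ]
69 centre [0.5309 0.0907] r 0.0748 z 0.0687
33 centre [0.5692 0.0543] r 0.1135 z 0.0753
```

Emit:
{"api": "move_arm", "payload": {
  "steps": [
    [[0,-25,0],[0,0,0],1],
    [[-5,-50,0],[0,0,0],1],
    [[-10,-60,0],[0,0,0],1],
    [[-15,-60,0],[0,0,0],1],
    [[-15,-60,0],[0,0,0],1],
    [[-15,-60,0],[0,0,0],1],
    [[-15,-50,0],[0,0,0],1],
    [[-12,-25,0],[0,0,0],1],
    [[0,0,0],[0,0,0],1]
  ]
}}

```text
clock: 6.38
tcp_pos: [0.5056, -0.3555, 0.2549]
ee_rot: [-0.045, 0.999, 0.0, -0.0]
contact_force: [0.3, -0.1, -0.4]
grip_width: 0.0854
grasp_force: 0.0
```

Run:
```python
from h import *
im,d,K,M=snap('wrist'); save(im,'w3.png'); np.savez('w3.npz',im=im,d=d,K=K,M=M)
s=r.get_state();print(s['clock'],s['tcp_pos'])
P=cloud(d,K,M)
n=np.hypot(P[...,0]-.505,P[...,1]+.352)<.08
for lo,hi in((.012,.021),(.037,.045)):
    q=P[n&(P[...,2]>lo)&(P[...,2]<hi)];c,rr=cv2.minEnclosingCircle((q[:,:2]*1000).astype(np.float32));print(len(q),q[:,:2].mean(0),c,rr,np.median(q[:,2]))
```

```text
6.425 [ 0.50643858 -0.35392457  0.25500894]
4061 [ 0.50399075 -0.3547081 ] (506.31640625, -354.46917724609375) 53.91153335571289 0.016985803104050567
276 [ 0.50577258 -0.35456136] (506.3355712890625, -354.4422302246094) 12.82445240020752 0.040886380213265794
```

View pics/w3.png

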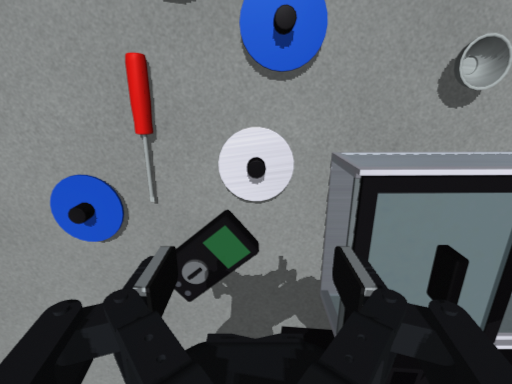

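The plain aluminium lid is at pixel (256,165), knob at (256,168), clear of the box and meter. Measured: lid centre (0.506,-0.354), flange radius 54 mm, knob top 0.041. The tub's rim is at (0.5605,0.0733), z=0.069.

Emit:
{"api": "move_arm", "payload": {
  "steps": [
    [[0,-0.5,-55],[0,0,0],1],
    [[0,0,-60],[0,0,0],1],
    [[0,0,-55],[0,0,0],1],
    [[0,0,-40],[0,0,0],1],
    [[0,0,-19],[0,0,0],1],
    [[0,0,-5],[0,0,0],1],
    [[0,0,0],[0,0,0],1]
  ],
  "force": 80
}}

```text
clock: 7.3
tcp_pos: [0.5087, -0.3532, 0.0228]
ee_rot: [-0.048, 0.999, -0.001, 0.001]
contact_force: [0.9, 0.0, 0.2]
grip_width: 0.0855
grasp_force: 0.0
```

Emit:
{"api": "move_arm", "payload": {
  "steps": [
    [[-2,-1,-2],[0,0,0],1],
    [[0,0,0],[0,0,0],0],
    [[0,0,0],[0,0,0],-1],
    [[0,0,0],[0,0,0],-1],
    [[0,0,0],[0,0,0],-1],
    [[0,0,0],[0,0,0],-1],
    [[0,0,0],[0,0,0],-1]
  ]
}}

```text
clock: 8.18
tcp_pos: [0.506, -0.3539, 0.02]
ee_rot: [-0.048, 0.999, -0.0, 0.0]
contact_force: [0.7, -1.1, 5.9]
grip_width: 0.0237
grasp_force: 78.9
```

Emit:
{"api": "move_arm", "payload": {
  "steps": [
    [[0,0,20],[0,0,0],-1],
    [[0,0,50],[0,0,0],-1],
    [[0,0,60],[0,0,0],-1],
    [[0,0,60],[0,0,0],-1],
    [[3,25,5],[0,0,0],-1],
    [[7,55,0],[0,0,0],-1],
    [[7,55,0],[0,0,0],-1],
    [[8,60,0],[0,0,0],-1],
    [[8,60,0],[0,0,0],-1],
    [[8,60,0],[0,0,0],-1],
    [[8,60,0],[0,0,0],-1],
    [[5,45,0],[0,0,0],-1]
  ]
}}

```text
clock: 9.68
tcp_pos: [0.5584, 0.0696, 0.2136]
ee_rot: [-0.048, 0.999, 0.0, -0.001]
contact_force: [0.4, -0.5, -2.0]
grip_width: 0.0235
grasp_force: 78.9
```

Emit:
{"api": "move_arm", "payload": {
  "steps": [
    [[0.5,7,0],[0,0,0],-1],
    [[0,0,0],[0,0,0],-1],
    [[0,0,0],[0,0,0],-1]
  ]
}}

```text
clock: 10.05
tcp_pos: [0.5599, 0.0723, 0.2141]
ee_rot: [-0.047, 0.999, -0.0, -0.0]
contact_force: [-0.2, 0.1, -0.2]
grip_width: 0.0236
grasp_force: 78.9
```

Run:
```python
from tub import *
im,d,K,M=snap('wrist'); save(im,'w4.png'); np.savez('w4.npz',im=im,d=d,K=K,M=M)
s=r.get_state();print(s['clock'],s['tcp_pos'],s['contact_force'],s['grip_width'],R.from_quat(s['ee_rot']).as_matrix()[:,2])
P=cloud(d,K,M);q=P[(np.hypot(P[...,0]-.56,P[...,1]-.073)<.07)&(P[...,2]>.185)&(P[...,2]<.23)]
c,rr=cv2.minEnclosingCircle((q[:,:2]*1000).astype(np.float32));print(len(q),c,rr,np.percentile(q[:,2],[5,50,95]))
A=np.c_[q[:,:2]-q[:,:2].mean(0),np.ones(len(q))];print(np.linalg.lstsq(A,q[:,2],rcond=None)[0])
```

```text
10.1 [0.5600057  0.07212464 0.21422045] [-0.40710694  0.2018348  -0.89648901] 0.02340910256827331 [-5.85109798e-04 -2.73357478e-04 -9.99999791e-01]
16390 (560.6450805664062, 72.63223266601562) 54.25514221191406 [0.21011288 0.21112593 0.21879509]
[0.00369423 0.00031237 0.2118257 ]
```

View pics/w4.png

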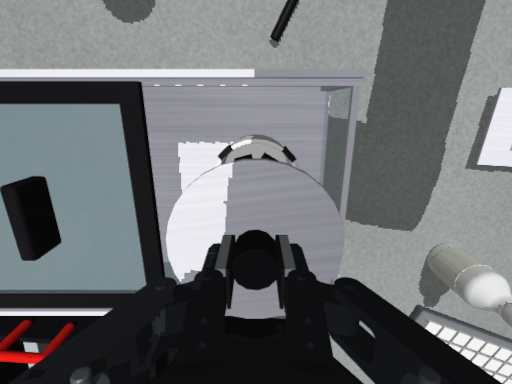

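The held lid is level, with its centre at (0.5606,0.0726), 0.7 mm from the tub's centre. The rim and seal blocks show behind it at (225,152) and (289,155).

Emit:
{"api": "move_arm", "payload": {
  "steps": [
    [[0,0.5,-40],[0,0,0],-1],
    [[0,0,-45],[0,0,0],-1],
    [[0,0,-25],[0,0,0],-1],
    [[0,0,-12],[0,0,0],-1],
    [[0,0,-6],[0,0,0],-1],
    [[0,0,0],[0,0,0],-1]
  ]
}}

```text
clock: 10.85
tcp_pos: [0.5608, 0.0735, 0.0871]
ee_rot: [-0.047, 0.999, -0.0, 0.0]
contact_force: [0.0, -0.1, -1.9]
grip_width: 0.0235
grasp_force: 78.9
```

Emit:
{"api": "move_arm", "payload": {
  "steps": [
    [[0,0,-3],[0,0,0],-1],
    [[0,0,-2],[0,0,0],-1],
    [[0,0,-2],[0,0,0],-1],
    [[0,0,-1],[0,0,0],-1],
    [[0,0,0],[0,0,0],-1]
  ]
}}

```text
clock: 11.48
tcp_pos: [0.561, 0.0739, 0.0801]
ee_rot: [-0.048, 0.999, -0.0, 0.001]
contact_force: [-2.0, -0.2, 6.7]
grip_width: 0.0234
grasp_force: 79.4
```

Emit:
{"api": "move_arm", "payload": {
  "steps": [
    [[0,0,-1.5],[0,0,0],-1],
    [[0,0,-1.5],[0,0,0],-1],
    [[0,0,0],[0,0,0],-1]
  ]
}}

```text
clock: 11.85
tcp_pos: [0.561, 0.0739, 0.0771]
ee_rot: [-0.048, 0.999, -0.0, 0.001]
contact_force: [-2.6, -0.5, 8.4]
grip_width: 0.0231
grasp_force: 79.5
```

Emit:
{"api": "move_arm", "payload": {
  "steps": [
    [[0,0,-1],[0,0,0],-1],
    [[0,0,0],[0,0,0],-1]
  ]
}}

```text
clock: 12.1
tcp_pos: [0.561, 0.0739, 0.0771]
ee_rot: [-0.048, 0.999, -0.0, 0.001]
contact_force: [-6.2, -0.1, 14.9]
grip_width: 0.0232
grasp_force: 80.6
```

Emit:
{"api": "move_arm", "payload": {
  "steps": [
    [[0,0,-1],[0,0,0],-1],
    [[0,0,0],[0,0,0],-1],
    [[0,0,0],[0,0,0],-1]
  ]
}}

```text
clock: 12.48
tcp_pos: [0.5611, 0.0738, 0.077]
ee_rot: [-0.048, 0.999, -0.0, 0.001]
contact_force: [-11.2, -1.0, 23.3]
grip_width: 0.0235
grasp_force: 81.5
```

Emit:
{"api": "move_arm", "payload": {
  "steps": [
    [[0,0,1],[0,0,0],-1],
    [[0,0,0.5],[0,0,0],0],
    [[0,0,0],[0,0,0],1],
    [[0,0,0],[0,0,0],1],
    [[0,0,0],[0,0,0],1],
    [[0,0,20],[0,0,0],1],
    [[0,0,50],[0,0,0],1],
    [[0,0,60],[0,0,0],1],
    [[20,-40,40],[0,0,0],1],
    [[0,0,0],[0,0,0],1]
  ]
}}

```text
clock: 13.72
tcp_pos: [0.5835, 0.0314, 0.2494]
ee_rot: [-0.046, 0.999, -0.001, 0.004]
contact_force: [-0.3, 0.2, -0.9]
grip_width: 0.0854
grasp_force: 0.0
```

Run:
```python
from h import *
im,d,K,M=snap('wrist'); save(im,'w5.png')
s=r.get_state();print(s['clock'],s['tcp_pos'],s['contact_force'],s['grip_width'])
P=cloud(d,K,M);n=np.hypot(P[...,0]-.561,P[...,1]-.074)<.07
q=P[n&(abs(P[...,2]-.075)<.007)];c,rr=cv2.minEnclosingCircle((q[:,:2]*1000).astype(np.float32));print(len(q),c,rr,np.percentile(q[:,2],[5,50,95]))
A=np.c_[q[:,:2]-q[:,:2].mean(0),np.ones(len(q))];print(np.linalg.lstsq(A,q[:,2],rcond=None)[0])
q=P[(np.hypot(P[...,0]-.595,P[...,1]+.125)<.06)&(abs(P[...,2]-.147)<.005)];print('handle',len(q),cv2.minAreaRect((q[:,:2]*1000).astype(np.float32)) if len(q)>5 else '')
```

```text
13.775 [0.58141635 0.03281107 0.24648161] [-0.00190971 -0.10577803 -0.89953928] 0.08530011320816708
5938 (561.447509765625, 73.9349594116211) 53.918331146240234 [0.07294489 0.07416524 0.07537665]
[-0.00085585 -0.00057966  0.07417389]
handle 1158 ((594.0534057617188, -125.47610473632812), (69.21764373779297, 14.402447700500488), 5.321506023406982)
```

View pics/w5.png

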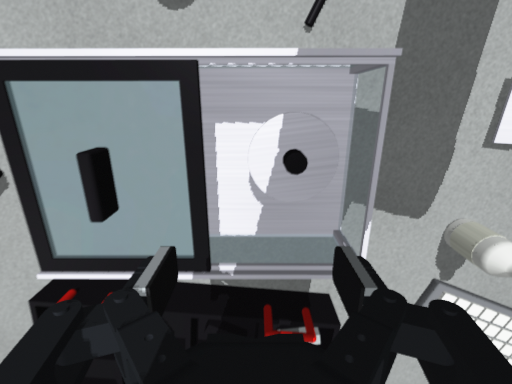

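The lid is seated and level: its flange top is at 0.0742 (0.074 expected), tilt is under 0.001 and its knob is at (295,161). The handle is at (98,185), which is (0.594,-0.1255).

Emit:
{"api": "move_arm", "payload": {
  "steps": [
    [[4,-50,0],[0,0,0],1],
    [[5,-55,0],[0,0,0],1],
    [[4,-53,0],[0,0,0],1],
    [[0,0,-30],[0,0,0],1],
    [[0,0,-50],[0,0,0],1],
    [[0,0,-35],[0,0,0],1],
    [[0,0,-7],[0,0,0],1],
    [[0,0,0],[0,0,0],-1],
    [[0,0,0],[0,0,0],-1],
    [[0,0,0],[0,0,0],-1],
    [[0,0,0],[0,0,0],-1]
  ],
  "force": 40
}}

```text
clock: 15.15
tcp_pos: [0.5939, -0.1245, 0.1242]
ee_rot: [-0.048, 0.999, -0.001, 0.001]
contact_force: [-2.4, -0.0, 11.1]
grip_width: 0.0131
grasp_force: 42.5
```

Emit:
{"api": "move_arm", "payload": {
  "steps": [
    [[-1.5,15,0],[0,0,0],-1],
    [[-2.5,25,0],[0,0,0],-1],
    [[-2.5,25,0],[0,0,0],-1],
    [[-2.5,25,0],[0,0,0],-1],
    [[-2.5,25,0],[0,0,0],-1],
    [[-2.5,25,0],[0,0,0],-1],
    [[-1.5,15,0],[0,0,0],-1],
    [[-1,10,0],[0,0,0],-1],
    [[-1,10,0],[0,0,0],-1],
    [[0,0,0],[0,0,0],-1]
  ]
}}

```text
clock: 16.4
tcp_pos: [0.5773, 0.0522, 0.1242]
ee_rot: [-0.048, 0.999, 0.0, 0.002]
contact_force: [5.3, 2.2, 3.5]
grip_width: 0.0132
grasp_force: 41.2
```

Emit:
{"api": "move_arm", "payload": {
  "steps": [
    [[-0.5,5,0],[0,0,0],-1],
    [[-0.5,5,0],[0,0,0],-1],
    [[0,0,0],[0,0,0],-1]
  ]
}}

```text
clock: 16.77
tcp_pos: [0.5764, 0.0616, 0.1242]
ee_rot: [-0.048, 0.999, 0.0, 0.002]
contact_force: [4.5, 1.9, 3.1]
grip_width: 0.0131
grasp_force: 41.1
```

Emit:
{"api": "move_arm", "payload": {
  "steps": [
    [[-0.4,4,0],[0,0,0],-1],
    [[-0.2,2,0],[0,0,0],-1],
    [[0,0,0],[0,0,0],-1]
  ]
}}

```text
clock: 17.15
tcp_pos: [0.5763, 0.0626, 0.1242]
ee_rot: [-0.047, 0.999, -0.004, 0.002]
contact_force: [5.5, -17.4, 2.4]
grip_width: 0.0133
grasp_force: 41.2
```

The handle has hit the shut end stop after about 190 mm of travel. I'll relax the push, release and retreat.

Emit:
{"api": "move_arm", "payload": {
  "steps": [
    [[0,-3,0],[0,0,0],-1],
    [[0,-1,0],[0,0,0],-1],
    [[0,0,0],[0,0,0],1],
    [[0,0,0],[0,0,0],1],
    [[0,0,0],[0,0,0],1],
    [[0,0,30],[0,0,0],1],
    [[0,0,50],[0,0,0],1],
    [[0,0,45],[0,0,0],1],
    [[0,0,0],[0,0,0],1],
    [[0,0,0],[0,0,0],1]
  ]
}}

```text
clock: 18.4
tcp_pos: [0.5736, 0.0631, 0.2473]
ee_rot: [-0.048, 0.999, 0.0, -0.001]
contact_force: [-0.4, -0.2, -0.5]
grip_width: 0.0854
grasp_force: 0.0
```

Run:
```python
from h import *
im,d,K,M=snap('wrist'); save(im,'w6.png')
s=r.get_state();print(s['clock'],s['tcp_pos'],s['contact_force'],s['grip_width'])
P=cloud(d,K,M);q=P[(np.hypot(P[...,0]-.576,P[...,1]-.062)<.06)&(abs(P[...,2]-.147)<.005)];print('handle',len(q),cv2.minAreaRect((q[:,:2]*1000).astype(np.float32)))
```

```text
18.45 [0.57317911 0.06302872 0.24646558] [-0.43264872  0.97185798 -0.38061687] 0.08549686678189897
handle 1002 ((576.4405517578125, 63.02436828613281), (69.62290954589844, 13.402830123901367), 4.909602642059326)
```

View pics/w6.png

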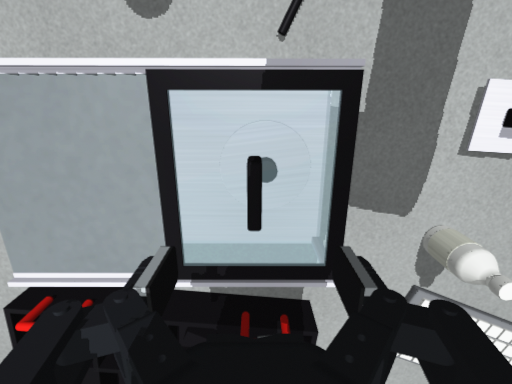

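The window is shut: its frame is against the right end and the handle, at (254,192), is 189 mm from its open position. The lid shows seated beneath it at (266,165), and the gripper is clear.

```bash
python3 -c "
from h import *
print(order.sign_off())"
```

```text
the job is handed in; nothing more can be done
None
```

The round lid is pressed down level on the tub's rim, the window is slid shut to its end stop, the gripper is clear of everything, and the job was handed in after about 18.5 s; the hand-in returned no verdict.

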